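# Count the mould colonies on the colony counter

## Robot

A 6-joint arm with a two-finger parallel gripper is mounted at the origin on the work surface. World frame = base frame: x ahead of the robot, y to its left, z up, the work surface at z = 0. Lengths are in m, angles in rad, forces in N, time in s.
With the tool pointing down it reaches from about 0.4 to 0.925 m from the base axis. Payload 3.4 kg.
Tool frame: the origin (TCP) lies on the centre line of the jaws, within the pads' length; the fingertips stand robot.tip_reach ahead of it and the grasp point (between the pads) lies 3 mm ahead of it (robot.tip_reach is the distance from the TCP to the fingertips, in m); y points along the fingers, z is the direction in which the jaws open and shut, and the axes are right-handed (so a half turn about y gives the same grasp; the last joint's range is limited). The gripper opens to 85 mm and grips with 20 to 120 N. Pads are 22 mm wide; open, the fingers measure 114 mm over their backs; the gripper's body (76 mm by 85 mm) begins 54 mm behind the grasp point. The pads swing forward as they close: fully open they stand 13 mm farther back than shut.
Start: joints at [-1.198, 0.307, 1.506, -0, 1.328, -0.073], TCP at [0.248, -0.519, 0.253] pointing down, gripper open.
Joint ranges: [-3.12, 3.12], [-1.05, 2.28], [0.14, 2.33], [-1.42, 4.57], [0.1, 2.73], [-2.68, 2.68]. Speed limits (rad/s): [2.57, 2.57, 3.14, 3.14, 3.14, 3.14].

## Interface

Orientations are given as [roll, pitch, yaw] about the fixed x, y, z axes, in that order (R = Rz(yaw) Ry(pitch) Rx(roll)).
In Python, from rig import robot, imaging, job gives the robot as it stands.
- The arm moves only by the tool send_rows, never from a script. Its argument "motion" is a list that holds one entry, the list of rows, each a list of 7 numbers: the turn, a rotation vector about the tool's x, y, z each as a share of pi rad, from -1 to 1, then the shift along the tool's x, y, z each as a share of 50 cm, from -1 to 1, then the opening, from 0 (shut) to 1 (fully open). In form: [[[rx, ry, rz, tx, ty, tz, gripper], ...]]. A call has 1 to 8 rows; each row is the pose to reach, as a shift and turn from the pose commanded when the call began, along the tool's axes at that moment, turning the shorter way round; what a row does not reach only later rows make up. A row lasts 1/8 s, in which the tool goes at most 62.5 mm and 10.7 degrees, less where a joint would pass 70% of its speed; a pose out of reach is approached as far as the arm can. A call with a number of a shift or a turn outside -1 to 1 is refused whole. A call with a gripper value outside its range is refused whole. The fingers move at their own pace and stop on an object; "grip_force" is the grip in N (left out, the last holds). Time passes only in rows, so rows that repeat a pose let the fingers close. It gives the time, the measured TCP pose, the force and the opening at its end, in the units of the state.
- robot.get_state(): the state, without advancing time (a new reading comes with each control period).
- imaging.read_camera(name): name is "side" or "top" or "wrist"; returns a dict with "pixels" (384x512x3 uint8, red, green, blue), "range_z" (384x512 float32, m along the optical axis (not along the pixel's ray), 0 where there is no reading), "intrinsics" (3x3 intrinsics, pixels), "R" (3x3) and "t" (3): a world point X has camera coordinates R X + t. Camera axes: x right, y down, z forward; pixel columns grow to the right and rows downward; lengths in m; the calibration is good to about 2 mm. A picture is of the moment at which its call begins.
- job.close_job(): hands the job in, once; it reports no verdict.
The state is a dict: "time": time; "qpos": joint angles; "joint_vel": joint speeds; "joint_efforts": joint torques, N m; "tcp_pos": TCP position; "orientation": TCP orientation; "ft_force": force on the tool from outside, world axes, zero at the start; "torque": the same for the moment, N m; "width": opening from 0.0 (shut) to 1.0 (fully open).
Only numpy, scipy, OpenCV 4.12 (cv2) and the standard library are available. Lean on these libraries where they do the work, as an engineer would, in place of code of your own. Each camera call takes 0.05 s, during which the arm holds its last target.

## Task

Count the mould plate on the colony counter in the tally card's order: press the blue zero key right down and let it come up, then touch the dish on the black colony, then on the green one, then on the orange one, with the fingertips. Touch lightly and only on the colonies: each touch just dips the springy stage a millimetre or more, and the stage comes back up before the next. Leave the dish lying where it is, keep off the grey keys, and do not disturb the other dishes, the bottles, the pen or the tip box.

Things in the scene. Friction and masses are not known exactly. Their poses are not given: they have to be found in the camera images.
- counter: colony counter: white bench instrument, 260 mm (x) by 280 mm (y), flat deck 62 mm above the bench. Origin: centre of its underside at bench height; its -x side is the operator's front. A console at the back rises to 98 mm; a reading lens on a swan neck is swung out 160 to 190 mm above the bench beyond the left (+y) flank, clear of the stage (nearest edge about 135 mm from the stage's centre). Fixed to the bench
- stage (a joint): dip of the counter's lit round stage under the dish, m: 0 = up, grows as it is pressed down. It carries the dish on a spring: starts to give at about 1.5 N, each further mm takes about 1.5 N more (about 3 N for 1 mm), stop at 6 mm. The counter registers a touch at a 1 mm dip; the stage springs back when let go
- stage_top (a point): centre of the stage's upper face (white disc 112 mm across, 70 mm above the bench at rest, three black lugs 6 mm high round the dish keep it centred)
- dish: the mould plate: loose 90 mm Petri dish, upside down, pale yellow agar, 15.5 mm high, 40 g, lying on the stage between the lugs. Origin: centre of its underside
- dish_centre (a point): centre of the upper face of the mould plate
- black: black colony, a round black disc 20 mm across, flush with the top of the inverted dish (85.5 mm above the bench at rest). The origin is the centre of its upper face, z up. The three colonies lie about 26 mm from the dish's centre and about 45 mm from one another
- green: green colony, a round dark green disc 20 mm across, flush with the top of the inverted dish (85.5 mm above the bench at rest). The origin is the centre of its upper face, z up. The three colonies lie about 26 mm from the dish's centre and about 45 mm from one another
- orange: orange colony, a round orange disc 20 mm across, flush with the top of the inverted dish (85.5 mm above the bench at rest). The origin is the centre of its upper face, z up. The three colonies lie about 26 mm from the dish's centre and about 45 mm from one another
- zero (a joint): the blue zero key, m: travel 5 mm, 0 = up, grows as the key goes down; its top sinks by as much. It starts to give at about 1 N and is fully down at about 4 N
- zero_top (a point): centre of the top of the blue zero key: round cap 20 mm across, 10 mm proud of the deck (72 mm above the bench), the nearest to the operator of a row of three along the counter's right-hand (-y) side, 44 mm between centres
- finer (a joint): the middle (grey) key of the row, m: travel 5 mm, 0 = up, grows as the key goes down; its top sinks by as much. It starts to give at about 1 N and is fully down at about 4 N
- coarser (a joint): the rear (grey) key of the row, m: travel 5 mm, 0 = up, grows as the key goes down; its top sinks by as much. It starts to give at about 1 N and is fully down at about 4 N
- dish_pink: another 90 mm Petri dish (pink agar) lying on the bench to the right of the counter, 15.5 mm high. Loose; origin: centre of its underside
- dish_straw: another 90 mm Petri dish (yellow agar) lying on the bench to the right of the counter, 15.5 mm high. Loose; origin: centre of its underside
- dish_grey: another 90 mm Petri dish (dark grey) lying on the bench in front of the counter (robot's side), 15.5 mm high. Loose; origin: centre of its underside
- bottle_a: dark media bottle with a blue cap, 56 mm across, 116 mm tall, standing on the bench by the counter's left flank. Loose; origin: centre of its underside
- bottle_b: a second such dark bottle with a blue cap, by the counter's front left corner. Loose; origin: centre of its underside
- pen: felt pen, 118 mm long and 12 mm thick, lying loose across the front strip of the counter's deck. Loose; origin: centre of its underside
- tip_box: blue and grey box of pipette tips, 80 x 118 mm, 54 mm high, on the bench behind the counter. Loose; origin: centre of its underside

How it is judged:
On the way, in this order (a step that is already met when the one before it is completed fails the run):
1. the blue zero key is pressed down (at least 3 of its 5 mm) (value of joint zero above 0.003 m), for 0.05 s.
2. zero key up again, and the fingers touch the black colony with the stage dipped 1 mm or more (contact force between the fingers and black above 1 N and value of joint stage above 0.001 m and value of joint zero below 0.001 m), for 0.05 s.
3. the finger is off the dish and the stage is up (value of joint stage below 0.0005 m and contact force between the fingers and dish below 0.05 N), for 0.05 s.
4. the fingers touch the green colony with the stage dipped 1 mm or more (contact force between the fingers and green above 1 N and value of joint stage above 0.001 m and value of joint zero below 0.001 m), for 0.05 s.
5. the finger is off the dish and the stage is up (all of step 3), for 0.05 s.
6. the fingers touch the orange colony with the stage dipped 1 mm or more (contact force between the fingers and orange above 1 N and value of joint stage above 0.001 m and value of joint zero below 0.001 m), for 0.05 s.
At the end, for the whole second after the job is handed in: The stage and all three keys are up (within 0.5 mm and 1 mm), the dish lies still and flat on the stage within 4 mm of its centre, and the other dishes, bottles, pen and tip box are within 15 mm of where they were (value of joint stage below 0.0005 m and value of joint each of zero, finer, coarser below 0.001 m and horizontal distance between dish_centre and stage_top below 0.004 m and angle between dish_centre's own z axis and vertical below 0.05 rad and linear speed of dish below 0.02 m/s and distance between dish_centre and stage_top between 0.014 and 0.018 m and distance of each of dish_pink, dish_straw, dish_grey, bottle_a, bottle_b, pen, tip_box from where it was at the start of the episode below 0.015 m); the robot touches nothing.
It fails at once if the dish (over 15 N) or the counter or a key (over 40 N) is pressed or struck hard (contact force between the fingers and dish above 15 N or contact force between the fingers and counter above 40 N).
It fails at once if the dish is pressed by the fingers somewhere other than on a colony (contact force between the fingers and dish above 2 N and contact force between the fingers and black below 0.3 N and contact force between the fingers and green below 0.3 N and contact force between the fingers and orange below 0.3 N).
It fails at once if a grey key is pressed (value of joint any of finer, coarser above 0.0025 m).
It fails at once if the dish is lifted, tipped or pushed off the stage (5 mm sideways, 6 mm up) (horizontal distance between dish_centre and stage_top above 0.005 m or z of dish_centre in the frame of counter above 0.0915 m or angle between dish_centre's own z axis and vertical above 0.12 rad).
It fails at once if another dish, a bottle, the pen or the tip box is shifted by more than 15 mm or tipped (distance of any of dish_pink, dish_straw, dish_grey, bottle_a, bottle_b, pen, tip_box from where it was at the start of the episode above 0.015 m or angle between any of dish_pink, dish_straw, dish_grey, bottle_a, bottle_b, pen, tip_box's own z axis and vertical above 0.2 rad).
It also fails if it takes over 48 s, if anything falls off the work surface, if the arm or the gripper's body presses on something with over 40 N, if the wrist force passes 120 N, or if a joint passes its speed limit or range.

## Working session

There is one attempt and no reset: what is moved stays moved. The work goes in short steps, Python scripts to look and compute and a tool call to move; the robot and the scene stay as the last step left them, time stands still between calls to the robot, and variables do not carry over. Pictures are saved under pics/ and viewed, and the job is handed in when it is done.

Besides the shell and the picture viewer there is one more tool, called after "Emit:" as name(argument=value, ...) on one line, values as JSON. send_rows: Moves the arm, as the interface text tells. Its arguments: {"type":"object","properties":{"motion":{"type":"array","items":{"type":"array","items":{"type":"array","items":{"type":"number","minimum":-1,"maximum":1}}}},"grip_force":{"type":"number"}},"required":["motion"]}

```bash
ls; mkdir -p pics; python3 - <<'E'
from rig import robot, imaging, job
import cv2,pickle
print(robot.get_state()); print(robot.tip_reach)
for n in ("top","side"):
    c=imaging.read_camera(n); pickle.dump(c,open(f"{n}0.pkl","wb"))
    cv2.imwrite(f"pics/{n}0.png",c["pixels"][:,:,::-1])
E
```

```text
pics
{'time': 0.0, 'qpos': array([-1.19751701e+00,  3.07565576e-01,  1.50769813e+00, -1.26866992e-05,
        1.32843149e+00, -7.35013772e-02]), 'joint_vel': array([ 9.27063034e-05,  3.94018605e-04,  8.30757577e-04,  1.07422446e-03,
       -8.02730216e-04,  1.21229069e-03]), 'joint_efforts': array([-7.03341211e-04, -4.57556605e+01, -2.51914161e+01,  1.52258772e-04,
        1.35212400e-02, -3.39320798e-05]), 'tcp_pos': array([ 0.24816214, -0.5179386 ,  0.25237594]), 'orientation': array([-1.57289410e+00,  1.42124612e-04, -2.69480905e+00]), 'ft_force': array([ 0.18223521,  0.20374326, -0.43841776]), 'torque': array([-0.00020431,  0.04661476, -0.00255147]), 'width': 1.0003925794076582}
0.022
```

View pics/top0.png

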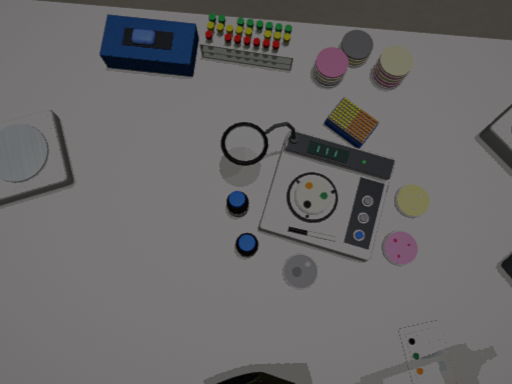

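View pics/side0.png

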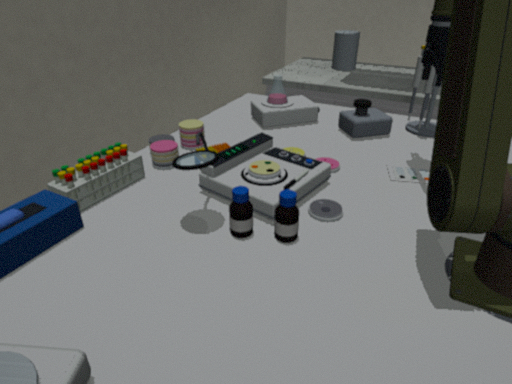

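The top view shows the counter with blue key near (359,236), black (307,204), green (324,195) and orange (309,185). The pen lies at about (312,234), and the lens is on the left at (244,144).

```bash
cat > h.py <<'E'
import numpy as np, cv2, pickle
def ray(c,u,v,z):
    K,R,t=c["intrinsics"],c["R"],c["t"]
    d=R.T@np.linalg.inv(K)@np.array([u,v,1.]); o=-R.T@t
    return o+d*(z-o[2])/d[2]
def proj(c,X):
    p=c["intrinsics"]@(c["R"]@np.asarray(X,float)+c["t"]); return p[:2]/p[2]
def blobs(c,m,roi,minA=4):
    u0,v0,u1,v1=roi; k=np.zeros(m.shape,np.uint8); k[v0:v1,u0:u1]=m[v0:v1,u0:u1]
    n,l,s,ce=cv2.connectedComponentsWithStats(k)
    return [(tuple(ce[i].round(2)),int(s[i,4])) for i in range(1,n) if s[i,4]>=minA]
E
python3 - <<'E'
from h import *
c=pickle.load(open("top0.pkl","rb")); 
hsv=cv2.cvtColor(c["pixels"],cv2.COLOR_RGB2HSV); H,S,V=[hsv[:,:,i].astype(int) for i in range(3)]
roi=(290,178,335,216)
ms={"orange":((H<20)&(S>150)&(V>100),roi,.0855),"green":((H>40)&(H<90)&(S>120),roi,.0855),"black":((V<60),(298,196,316,212),.0855),"blue":((H>100)&(H<125)&(S>150),(345,222,372,246),.072)}
for n,(m,r,z) in ms.items():
    for ce,A in blobs(c,m,r): print(n,ce,A,ray(c,*ce,z).round(4))
print(c["intrinsics"],-c["R"].T@c["t"], c["R"])
x=cv2.resize(c["pixels"][120:290,215:420],None,fx=3.5,fy=3.5,interpolation=cv2.INTER_CUBIC); cv2.imwrite("pics/topz.png",x[:,:,::-1])
E
```

```text
orange (np.float64(308.59), np.float64(185.28)) 29 [ 0.6063 -0.0718  0.0855]
green (np.float64(323.62), np.float64(195.15)) 26 [ 0.5852 -0.1096  0.0855]
black (np.float64(306.87), np.float64(203.87)) 39 [ 0.5602 -0.0705  0.0855]
blue (np.float64(358.92), np.float64(234.63)) 38 [ 0.4988 -0.2018  0.072 ]
[[443.39559539   0.         251.83812858]
 [  0.         443.39559539 190.42820021]
 [  0.           0.           1.        ]] [0.36392334 0.05036159 1.13818107] [[ 0.08865522 -0.99605045  0.00487315]
 [-0.97533577 -0.08780225 -0.20251146]
 [ 0.20213951  0.01320074 -0.97926777]]
```

View pics/topz.png

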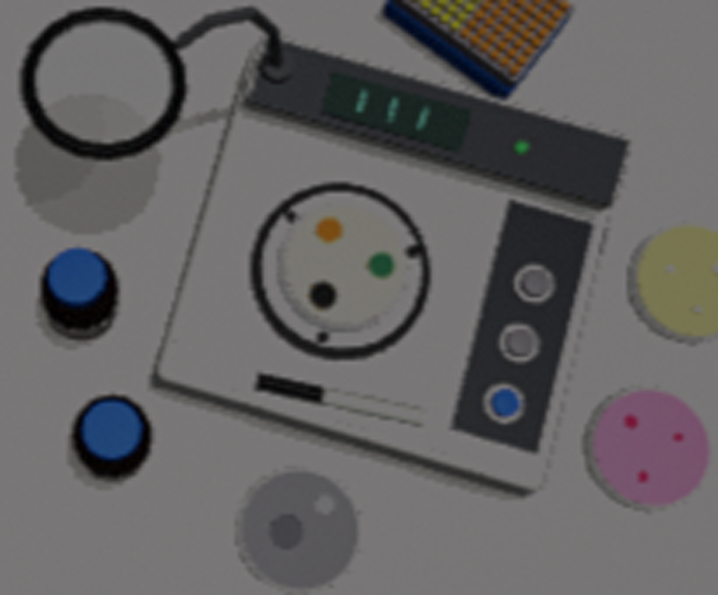

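Colony spacings come out at 43.3, 46.3 and 46.1 mm against a nominal 45, so the measurement holds. Next I'll go above the zero key with the fingers shut and look through the wrist camera.

```bash
cat >> h.py <<'E'
from scipy.spatial.transform import Rotation as Ro
def plan(s,tip=None,tcp=None,Rt=None):
    """row (turn share, shift share) from the state pose to a target"""
    R0=Ro.from_euler("xyz",s["orientation"]).as_matrix()
    Rt=R0 if Rt is None else Rt
    if tip is not None: tcp=np.asarray(tip)-Rt[:,0]*0.022
    d=R0.T@(np.asarray(tcp)-s["tcp_pos"])/0.5
    r=Ro.from_matrix(R0.T@Rt).as_rotvec()/np.pi
    return np.r_[r,d].round(4)
E
python3 - <<'E'
from h import *
from rig import robot, imaging
s=robot.get_state(); R=Ro.from_euler("xyz",s["orientation"]).as_matrix(); print(R.round(3))
print(plan(s,tip=[0.50,-0.20,0.18]))
c=imaging.read_camera("wrist"); print((R.T@(-c["R"].T@c["t"]-s["tcp_pos"])).round(3),(c["R"]@R).round(2))
cv2.imwrite("pics/w0.png",c["pixels"][:,:,::-1])
E
```

```text
[[-0.902 -0.001  0.432]
 [-0.432  0.002 -0.902]
 [-0.    -1.    -0.002]]
[ 0.      0.      0.     -0.7729  0.1457 -0.3557]
[-0.082 -0.121  0.001] [[-0.    0.    1.  ]
 [ 0.95 -0.32  0.  ]
 [ 0.32  0.95 -0.  ]]
```

View pics/w0.png

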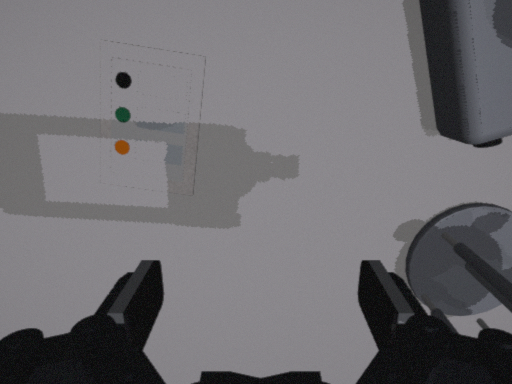

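The wrist view confirms the card order as black, green, orange. It also shows that the tool's y axis is the approach direction, so I'll correct the helper.

```bash
sed -i 's/Rt\[:,0\]\*0.022/Rt[:,1]*reach/; s/tcp=None,Rt=None)/tcp=None,Rt=None,reach=0.022)/' h.py
python3 - <<'E'
from h import *
from rig import robot
s=robot.get_state()
print(plan(s,tip=[0.47,-0.20,0.22]))
E
```

```text
[ 0.      0.      0.     -0.6748  0.0219 -0.382 ]
```

Emit:
send_rows(motion=[[[0,0,0,-0.15,0.005,-0.085,0],[0,0,0,-0.3,0.01,-0.17,0],[0,0,0,-0.45,0.015,-0.255,0],[0,0,0,-0.6,0.02,-0.34,0],[0,0,0,-0.675,0.022,-0.382,0],[0,0,0,-0.675,0.022,-0.382,0],[0,0,0,-0.675,0.022,-0.382,0],[0,0,0,-0.675,0.022,-0.382,0]]])

```text
time: 1.15
tcp_pos: [0.4703, -0.2, 0.242]
orientation: [-1.571, -0.001, -2.692]
ft_force: [-0.6, 0.2, 0.0]
width: 0.0
```

```bash
python3 - <<'E'
from h import *
from rig import robot, imaging
c=imaging.read_camera("wrist");s=robot.get_state(); print(s["time"],s["tcp_pos"],s["orientation"],s["width"],s["ft_force"],robot.tip_reach)
pickle.dump((c,s),open("w1.pkl","wb"))
cv2.imwrite("pics/w1.png",c["pixels"][:,:,::-1])
E
```

```text
1.2 [ 0.46984399 -0.20092945  0.24209933] [-1.57067605e+00 -1.14434716e-03 -2.69407265e+00] -0.0017834890388818002 [ 0.03131876 -0.93194762 -0.40180957] 0.022
```

View pics/w1.png

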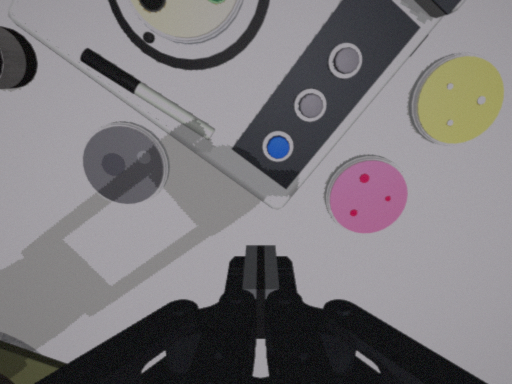

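```bash
python3 - <<'E'
from h import *
c,s=pickle.load(open("w1.pkl","rb")); R=Ro.from_euler("xyz",s["orientation"]).as_matrix()
hsv=cv2.cvtColor(c["pixels"],cv2.COLOR_RGB2HSV); H,S,V=[hsv[:,:,i].astype(int) for i in range(3)]
for ce,A in blobs(c,(H>100)&(H<130)&(S>150),(240,120,310,170),20): print("blue",ce,A,ray(c,*ce,.072).round(4), c["range_z"][int(ce[1]),int(ce[0])], (c["R"]@ray(c,*ce,.072)+c["t"])[2])
for ce in [(310.5,105),(345.5,60.5)]: print("grey",ray(c,*ce,.072).round(4))
# finger points in tool frame
Ki=np.linalg.inv(c["intrinsics"])
for v in (240,246,249,252,258,270,285):
  o=[]
  for u in range(225,300,4):
    z=c["range_z"][v,u]
    X=c["R"].T@(Ki@[u,v,1]*z-c["t"]); o.append((R.T@(X-s["tcp_pos"])*1000).round(0).astype(int).tolist())
  print(v,[(225+4*i,p) for i,p in enumerate(o) if p[1]<120])
x=cv2.resize(c["pixels"][235:345,205:315],None,fx=5,fy=5); cv2.imwrite("pics/tips.png",np.clip(x[:,:,::-1].astype(int)*2,0,255))
E
```

```text
blue (np.float64(277.71), np.float64(146.89)) 362 [ 0.4986 -0.2041  0.072 ] 0.29423243 0.29368394297519007
grey [ 0.5414 -0.2127  0.072 ]
grey [ 0.5835 -0.2213  0.072 ]
240 []
246 [(249, [-10, 17, -5]), (253, [-11, 17, -3]), (257, [-11, 17, -1]), (261, [-10, 17, 1]), (265, [-10, 17, 3]), (269, [-10, 18, 4]), (273, [-11, 17, 6])]
249 [(249, [-11, 13, -4]), (253, [-10, 14, -3]), (257, [-10, 15, -1]), (261, [-10, 15, 1]), (265, [-11, 13, 3]), (269, [-10, 14, 4]), (273, [-11, 14, 6])]
252 [(249, [-10, 12, -4]), (253, [-10, 12, -3]), (257, [-11, 11, -1]), (261, [-10, 12, 1]), (265, [-10, 13, 3]), (269, [-11, 11, 4]), (273, [-11, 11, 6])]
258 [(233, [-6, 14, -11]), (237, [-7, 12, -10]), (241, [-6, 15, -8]), (245, [-11, 5, -6]), (249, [-10, 7, -4]), (253, [-11, 6, -2]), (257, [-10, 7, -1]), (261, [-11, 6, 1]), (265, [-11, 6, 3]), (269, [-10, 7, 4]), (273, [-11, 5, 6]), (277, [-6, 14, 8]), (281, [-7, 13, 10]), (285, [-7, 13, 11])]
270 [(229, [-7, 3, -12]), (233, [-7, 3, -11]), (237, [-7, 3, -9]), (241, [-6, 4, -7]), (245, [-10, -2, -5]), (249, [-10, -3, -4]), (253, [-11, -3, -2]), (257, [-11, -3, -1]), (261, [-10, -3, 1]), (265, [-10, -3, 2]), (269, [-11, -3, 4]), (273, [-11, -3, 6]), (277, [-11, -3, 7]), (281, [-7, 3, 9]), (285, [-7, 3, 11]), (289, [-6, 4, 12]), (293, [-7, 3, 14])]
285 [(229, [-6, -7, -11]), (233, [-6, -7, -10]), (237, [-7, -8, -8]), (241, [-6, -7, -7]), (245, [-11, -14, -5]), (249, [-10, -12, -4]), (253, [-11, -14, -2]), (257, [-10, -13, -1]), (261, [-10, -13, 1]), (265, [-10, -13, 2]), (269, [-10, -13, 4]), (273, [-11, -14, 5]), (277, [-10, -13, 7]), (281, [-6, -7, 9]), (285, [-6, -7, 10]), (289, [-6, -7, 12]), (293, [-6, -7, 13])][ WARN:0@0.683] global loadsave.cpp:1063 imwrite_ Unsupported depth image for selected encoder is fallbacked to CV_8U.
```

View pics/tips.png

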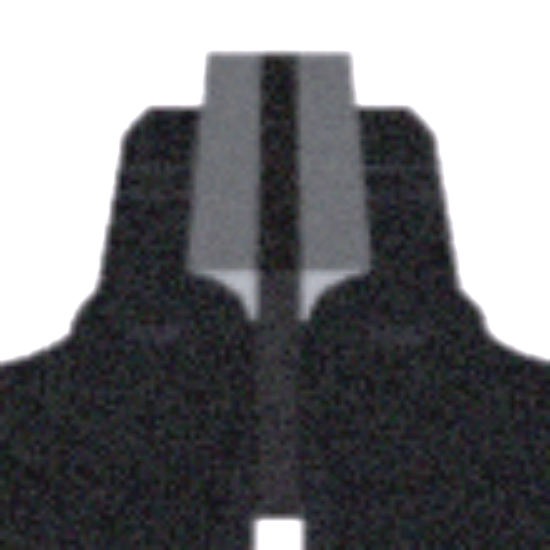

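The pads are about 22 × 13 mm at the tip when shut. The zero key is at (0.4986, -0.2041), with grey keys every 43 mm as expected. I'll press the zero key upright, then turn the camera side away from the swan neck and tilt slightly so that only a 13 mm pad edge touches each colony.

```bash
python3 - <<'E'
from h import *
from rig import robot
s=robot.get_state()
print(s["qpos"]);
for z in (.085,.075,.068): print(plan(s,tip=[0.4985,-0.204,z]))
c=pickle.load(open("top0.pkl","rb")); print("lens",ray(c,244,144,.175),"neck base",ray(c,294,140,.1),"neck bend",ray(c,287,124,.18))
E
```

```text
[-4.86111063e-01  2.27546013e-01  1.65229792e+00 -1.04047395e-03
  1.26233300e+00  6.37481363e-01]
[ 0.      0.      0.     -0.0494  0.2701  0.0303]
[ 0.      0.      0.     -0.0494  0.2901  0.0303]
[ 0.      0.      0.     -0.0494  0.3041  0.0303]
lens [0.6682134  0.09057394 0.175     ] neck base [ 0.71313977 -0.02733196  0.1       ] neck bend [ 0.72282581 -0.00280642  0.18      ]
```

Emit:
send_rows(motion=[[[0,0,0,-0.04,0.0,0.03,0],[0,0,0,-0.05,0.1,0.03,0],[0,0,0,-0.05,0.2,0.03,0],[0,0,0,-0.05,0.26,0.03,0],[0,0,0,-0.05,0.28,0.03,0],[0,0,0,-0.05,0.28,0.03,0]]])

```text
time: 1.95
tcp_pos: [0.4988, -0.2045, 0.1023]
orientation: [-1.571, -0.001, -2.697]
ft_force: [-0.1, -0.0, 1.7]
width: 0.002
```

```bash
python3 - <<'E'
from h import *
from rig import robot, imaging
c=imaging.read_camera("wrist");s=robot.get_state(); print(s["tcp_pos"],s["ft_force"])
print(plan(s,tip=[0.4985,-0.204,.072]))
cv2.imwrite("pics/w2.png",c["pixels"][:,:,::-1])
E
```

```text
[ 0.49956903 -0.20452129  0.10308313] [ 0.1961657  1.0226312 -0.0734228]
[ 0.      0.      0.      0.0015  0.0182 -0.0019]
```

View pics/w2.png

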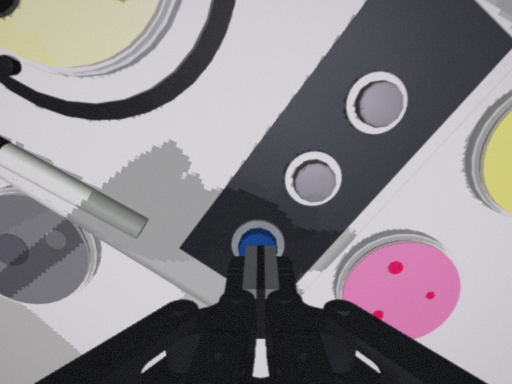

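The finger is over the blue key at (258,240), well clear of the grey ones. Now the press.

Emit:
send_rows(motion=[[[0,0,0,0,0.008,0,0],[0,0,0,0,0.016,0,0],[0,0,0,0,0.02,0,0],[0,0,0,0,0.022,0,0],[0,0,0,0,0.022,0,0]]])

```text
time: 2.62
tcp_pos: [0.4996, -0.2033, 0.0916]
orientation: [-1.57, 0.0, -2.695]
ft_force: [-0.3, -0.5, 1.9]
width: -0.0
```

Emit:
send_rows(motion=[[[0,0,0,0,0.002,0,0],[0,0,0,0,0.004,0,0],[0,0,0,0,0.005,0,0],[0,0,0,0,0.005,0,0]]])

```text
time: 3.12
tcp_pos: [0.4996, -0.2034, 0.0891]
orientation: [-1.57, 0.001, -2.695]
ft_force: [0.9, 0.2, 4.8]
width: -0.002
```

Emit:
send_rows(motion=[[[0,0,0,0,0.002,0,0],[0,0,0,0,0.003,0,0],[0,0,0,0,0.003,0,0]]])

```text
time: 3.5
tcp_pos: [0.4997, -0.2033, 0.0888]
orientation: [-1.57, 0.001, -2.695]
ft_force: [-3.0, 0.7, 14.2]
width: -0.002
```

The key is on its stop: the force jumped to 14 N and the tip height of 66.8 mm matches the nominal 67 mm. Now I'll lift and turn the tool.

Emit:
send_rows(motion=[[[0,0,0,0,-0.04,0,0],[0,0,0,0,-0.14,0,0],[0,0.05,0,0,-0.24,0,0],[0,0.1,0,0,-0.24,0,0],[0,0.16,0,0,-0.24,0,0],[0,0.21,0,0,-0.24,0,0],[0,0.27,0,0,-0.24,0,0],[0,0.32,0,0,-0.24,0,0]]])

```text
time: 4.5
tcp_pos: [0.4984, -0.2027, 0.2064]
orientation: [-1.571, -0.003, 2.578]
ft_force: [0.5, -0.1, -0.2]
width: 0.001
```

```bash
python3 - <<'E'
from h import *
from rig import robot
s=robot.get_state(); print(s["tcp_pos"],s["orientation"],s["qpos"],s["ft_force"])
R=Ro.from_euler("xyz",s["orientation"]).as_matrix(); print(R.round(3))
a=np.radians(-40); x=-np.array([np.cos(a),np.sin(a),0]); y=np.array([0,0,-1.]); R1=np.c_[x,y,np.cross(x,y)]
print(plan(s,tip=[.53,-.09,.19],Rt=R1))
E
```

```text
[ 0.4984057  -0.20271549  0.20636865] [-1.57065904e+00 -2.56808652e-03  2.57763068e+00] [-4.64880675e-01  2.98184966e-01  1.64877026e+00  1.26116621e-04
  1.19720650e+00  1.66983127e+00] [ 0.48494831 -0.12479072 -0.22342245]
[[-0.845 -0.002 -0.535]
 [ 0.535  0.001 -0.845]
 [ 0.003 -1.     0.   ]]
[-1.000e-04  4.270e-02  8.000e-04  6.710e-02 -1.110e-02 -2.243e-01]
```

```bash
python3 - <<'E'
from h import *
from rig import robot
s=robot.get_state(); print(plan(s,tip=[.542,-.057,.18]))
E
```

```text
[ 0.      0.      0.      0.082   0.0089 -0.2929]
```

Emit:
send_rows(motion=[[[0,0,0,0.02,0.0,-0.08,0],[0,0,0,0.04,0.0,-0.16,0],[0,0,0,0.06,0.0,-0.24,0],[0,0,0,0.08,0.0,-0.29,0],[0,0,0,0.08,0.0,-0.29,0],[0,0,0,0.08,0.0,-0.29,0]]])

```text
time: 5.25
tcp_pos: [0.5416, -0.0594, 0.2067]
orientation: [-1.57, -0.001, 2.584]
ft_force: [-0.0, -0.9, 0.3]
width: -0.001
```

```bash
python3 - <<'E'
from h import *
from rig import robot, imaging
c=imaging.read_camera("wrist");s=robot.get_state(); print(s["time"],s["tcp_pos"],s["orientation"],s["qpos"])
pickle.dump((c,s),open("w3.pkl","wb"))
cv2.imwrite("pics/w3.png",c["pixels"][:,:,::-1])
hsv=cv2.cvtColor(c["pixels"],cv2.COLOR_RGB2HSV); H,S,V=[hsv[:,:,i].astype(int) for i in range(3)]
for n,m in {"orange":(H<20)&(S>150)&(V>90),"green":(H>40)&(H<90)&(S>120),"blue":(H>100)&(H<130)&(S>150),"black":V<50}.items():
    for ce,A in blobs(c,m,(0,0,512,384),60): print(n,ce,A,ray(c,*ce,.0855).round(4),c["range_z"][int(ce[1]),int(ce[0])])
E
```

```text
5.3 [ 0.54171661 -0.05970162  0.20687894] [-1.56991688e+00 -8.07027784e-04  2.58272717e+00] [-1.86936463e-01  3.06220821e-01  1.63482418e+00 -5.64033075e-04
  1.20161915e+00  1.94292880e+00]
orange (np.float64(225.76), np.float64(108.62)) 488 [ 0.6054 -0.0735  0.0855] 0.23477818
green (np.float64(288.95), np.float64(106.24)) 443 [ 0.5838 -0.1111  0.0855] 0.2357388
blue (np.float64(451.48), np.float64(135.84)) 560 [ 0.5057 -0.198   0.0855] 0.25565243
blue (np.float64(75.92), np.float64(293.09)) 2750 [0.5473 0.1141 0.0855] 0.24732512
black (np.float64(63.25), np.float64(7.14)) 246 [ 0.7108 -0.0216  0.0855] 0.20286666
black (np.float64(121.27), np.float64(21.18)) 277 [ 0.6854 -0.0474  0.0855] 0.21185428
black (np.float64(252.17), np.float64(141.28)) 2245 [ 0.5767 -0.0768  0.0855] 0.24407853
black (np.float64(480.52), np.float64(140.52)) 71 [ 0.4917 -0.2142  0.0855] 0.26587957
black (np.float64(259.93), np.float64(165.24)) 430 [ 0.559  -0.0723  0.0855] 0.2482691
black (np.float64(136.01), np.float64(222.54)) 369 [0.571  0.0322 0.0855] 0.3375118
black (np.float64(260.05), np.float64(339.25)) 28007 [0.4266 0.0102 0.0855] 0.40521127
black (np.float64(105.72), np.float64(257.39)) 2627 [0.56   0.0715 0.0855] 0.2791639
```

View pics/w3.png

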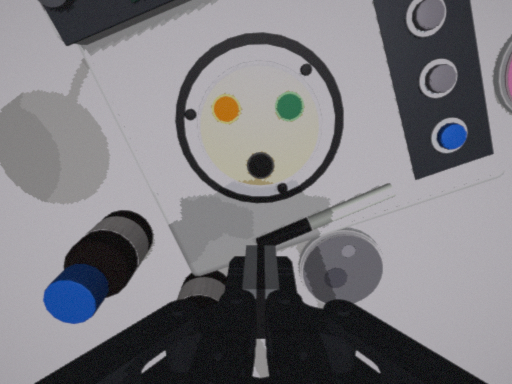

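All three colonies were found from close up, with spacings of 46.0, 43.3 and 46.4 mm. The blue key is up again. Next: tilt 12° about tool z and hover over black.

```bash
cat >> h.py <<'E'
E0=np.array([.011,.022,0])
def Rtilt(yaw=2.583,deg=12):
    return Ro.from_euler("xyz",[-np.pi/2,0,yaw]).as_matrix()@Ro.from_euler("z",deg,degrees=True).as_matrix()
def planE(s,P,Rt=None):
    Rt=Rtilt() if Rt is None else Rt
    return plan(s,tcp=np.asarray(P)-Rt@E0,Rt=Rt)
def edge(s):
    return s["tcp_pos"]+Ro.from_euler("xyz",s["orientation"]).as_matrix()@E0
E
python3 - <<'E'
from h import *
from rig import robot
s=robot.get_state(); print(Rtilt().round(3)); print(planE(s,[.559,-.0723,.105]),planE(s,[.559,-.0723,.15]))
E
```

```text
[[-0.829  0.176 -0.53 ]
 [ 0.518 -0.11  -0.848]
 [-0.208 -0.978  0.   ]]
[-3.000e-04 -1.000e-04  6.690e-02 -5.520e-02  1.561e-01  2.900e-03] [-0.0003 -0.0001  0.0669 -0.0551  0.0661  0.003 ]
```

Emit:
send_rows(motion=[[[0,0,0.03,-0.03,0.02,0.003,0],[0,0,0.067,-0.055,0.066,0.003,0],[0,0,0.067,-0.055,0.12,0.003,0],[0,0,0.067,-0.055,0.156,0.003,0],[0,0,0.067,-0.055,0.156,0.003,0],[0,0,0.067,-0.055,0.156,0.003,0]]])

```text
time: 6.05
tcp_pos: [0.5652, -0.0757, 0.1299]
orientation: [-1.571, 0.211, 2.582]
ft_force: [0.7, -0.5, 0.3]
width: -0.002
```

```bash
python3 - <<'E'
from h import *
from rig import robot, imaging
c=imaging.read_camera("wrist");s=robot.get_state(); print(s["time"],s["tcp_pos"],s["orientation"],s["ft_force"],edge(s))
print(planE(s,[.559,-.0723,.09]),planE(s,[.559,-.0723,.0835]))
cv2.imwrite("pics/w4.png",c["pixels"][:,:,::-1])
c=imaging.read_camera("side");x=cv2.resize(c["pixels"][110:250,180:350],None,fx=4.5,fy=4.2)
cv2.imwrite("pics/s4.png",x[:,:,::-1])
E
```

```text
6.1 [ 0.56547905 -0.07563445  0.13024964] [-1.57136675  0.21212859  2.58213659] [0.34821615 0.21770641 0.01690903] [ 0.56029744 -0.07237496  0.10642682]
[ 0.0001 -0.0003 -0.0009  0.009   0.0317  0.0012] [ 0.0001 -0.0003 -0.0009  0.0118  0.0444  0.0012]
```

View pics/w4.png

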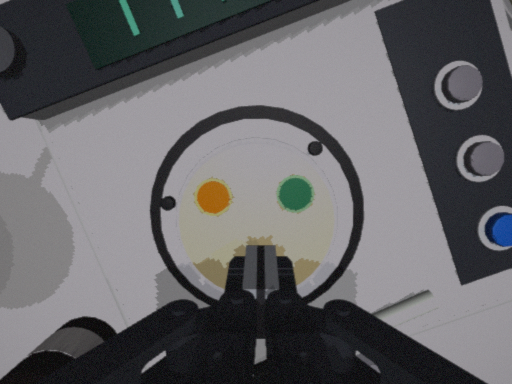

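View pics/s4.png

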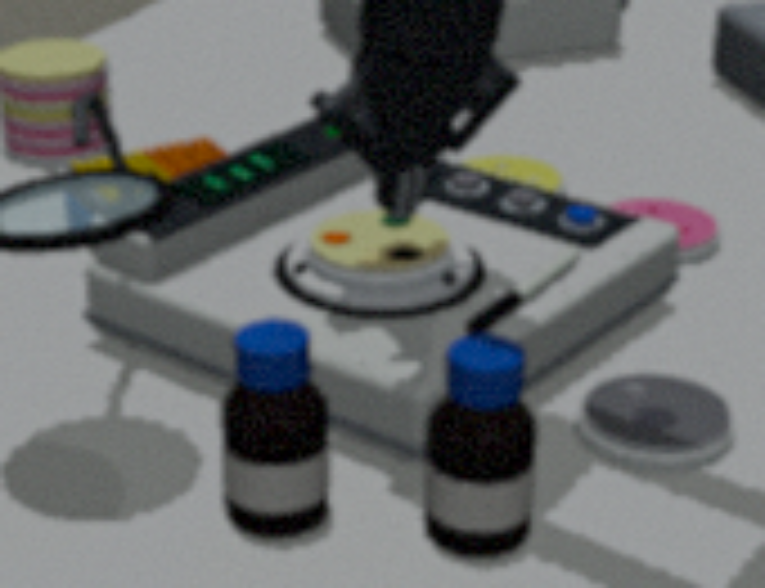

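The tip hovers about 20 mm over the black colony, which it hides in the wrist view. The side view looks consistent. I'll descend to just above and compare the tip with its expected side-view pixel.

Emit:
send_rows(motion=[[[0,0,0,0.004,0.014,0,0],[0,0,0,0.008,0.026,0.001,0],[0,0,0,0.009,0.031,0.001,0],[0,0,0,0.009,0.031,0.001,0]]])

```text
time: 6.65
tcp_pos: [0.5632, -0.0746, 0.1128]
orientation: [-1.57, 0.21, 2.583]
ft_force: [0.5, 0.2, 0.6]
width: 0.001
```

```bash
python3 - <<'E'
from h import *
from rig import robot, imaging
c=imaging.read_camera("side");s=robot.get_state(); print(s["time"],s["ft_force"],edge(s))
pe=proj(c,edge(s)); pb=proj(c,[.559,-.0723,.0855]); print(pe,pb)
x=cv2.resize(c["pixels"][140:200,230:310],None,fx=9,fy=9,interpolation=cv2.INTER_CUBIC)[:,:,::-1].copy()
for p,col in ((pe,(0,0,255)),(pb,(255,0,255))): cv2.circle(x,tuple(int(v) for v in ((p-[230,140])*9+4)),4,col,1)
cv2.imwrite("pics/s5.png",x)
E
```

```text
6.7 [ 0.40920236 -0.13697795  0.35043505] [ 0.55819123 -0.0713533   0.08918373]
[270.6390181  168.38442042] [270.48484275 169.42974952]
```

View pics/s5.png

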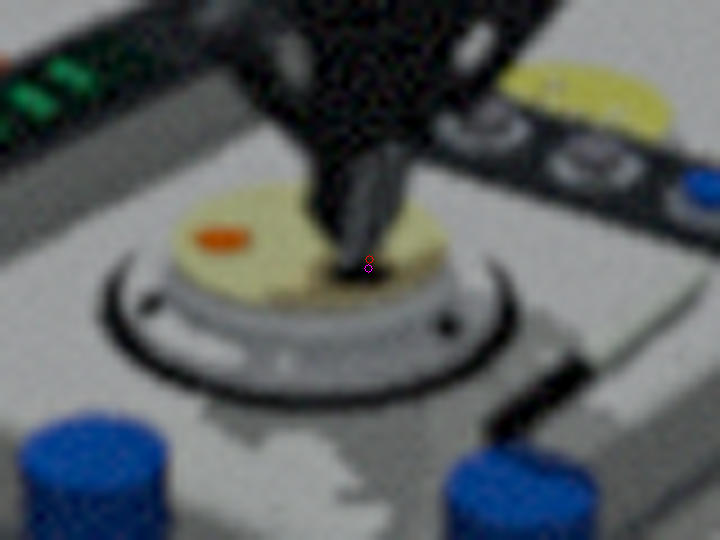

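The edge sits right over the black colony. Pressing.

Emit:
send_rows(motion=[[[0,0,0,0.001,0.005,0,0],[0,0,0,0.002,0.009,0,0],[0,0,0,0.0025,0.011,0,0],[0,0,0,0.0025,0.011,0,0]]])

```text
time: 7.2
tcp_pos: [0.5636, -0.0747, 0.1078]
orientation: [-1.571, 0.211, 2.583]
ft_force: [-0.3, 0.2, 2.5]
width: -0.003
```

Emit:
send_rows(motion=[[[0,0,0,0.0005,0.002,0,0],[0,0,0,0.0005,0.002,0,0],[0,0,0,0.0005,0.002,0,0]]])

```text
time: 7.58
tcp_pos: [0.5636, -0.0747, 0.1068]
orientation: [-1.571, 0.211, 2.583]
ft_force: [0.1, -0.1, 3.5]
width: 0.001
```

```bash
python3 - <<'E'
from h import *
from rig import robot
s=robot.get_state(); print(s["time"],s["ft_force"],edge(s))
E
```

```text
7.575 [ 0.0991244  -0.06750174  3.4841243 ] [ 0.55839711 -0.07143558  0.08296882]
```

Emit:
send_rows(motion=[[[0,0,0,0.0004,0.002,0,0],[0,0,0,0.0004,0.002,0,0],[0,0,0,0.0004,0.002,0,0]]])

```text
time: 7.95
tcp_pos: [0.5636, -0.0747, 0.1058]
orientation: [-1.571, 0.211, 2.583]
ft_force: [-2.1, 0.1, 4.7]
width: -0.001
```

That is 4.7 N, or about a 2.2 mm dip. Lifting straight up.

Emit:
send_rows(motion=[[[0,0,0,-0.002,-0.01,0,0],[0,0,0,-0.006,-0.03,0,0],[0,0,0,-0.0125,-0.06,0,0],[0,0,0,-0.0125,-0.06,0,0],[0,0,0,-0.0125,-0.06,0,0]]])

```text
time: 8.57
tcp_pos: [0.5629, -0.0745, 0.136]
orientation: [-1.571, 0.21, 2.583]
ft_force: [0.2, 0.4, 0.6]
width: -0.0
```

```bash
python3 - <<'E'
from h import *
from rig import robot, imaging
c=imaging.read_camera("wrist");s=robot.get_state(); print(s["time"],s["ft_force"],edge(s))
hsv=cv2.cvtColor(c["pixels"],cv2.COLOR_RGB2HSV); H,S,V=[hsv[:,:,i].astype(int) for i in range(3)]
for n,m in {"orange":(H<20)&(S>150)&(V>90),"green":(H>40)&(H<90)&(S>120)}.items():
    for ce,A in blobs(c,m,(130,120,400,384),100): print(n,ce,A,ray(c,*ce,.0855).round(4))
print(planE(s,[.5838,-.111,.11]),planE(s,[.5838,-.111,.089]))
cv2.imwrite("pics/w6.png",c["pixels"][:,:,::-1])
E
```

```text
8.625 [ 0.18550139 -0.71945266 -0.37827848] [ 0.5574665  -0.07122193  0.11186036]
orange (np.float64(213.82), np.float64(190.56)) 757 [ 0.6053 -0.0733  0.0855]
green (np.float64(293.63), np.float64(187.39)) 696 [ 0.5838 -0.1111  0.0855]
[-0.0001  0.      0.     -0.0841  0.0217  0.0396] [-0.0001  0.      0.     -0.0754  0.0628  0.0396]
```

View pics/w6.png

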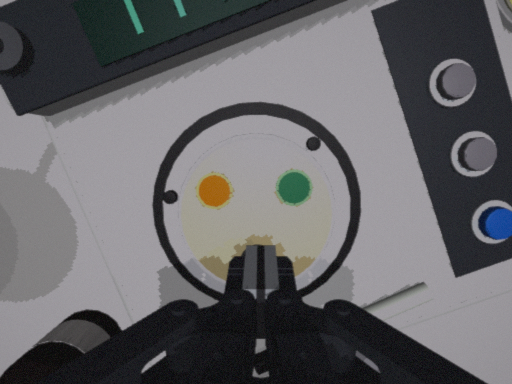

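The dish hasn't moved: green and orange are at the same positions as before. On to green.

Emit:
send_rows(motion=[[[0,0,0,-0.04,0.01,0.02,0],[0,0,0,-0.084,0.022,0.04,0],[0,0,0,-0.084,0.022,0.04,0],[0,0,0,-0.08,0.044,0.04,0],[0,0,0,-0.0755,0.063,0.04,0],[0,0,0,-0.0755,0.063,0.04,0]]])

```text
time: 9.38
tcp_pos: [0.5879, -0.1137, 0.1115]
orientation: [-1.57, 0.207, 2.584]
ft_force: [0.3, -0.6, -0.0]
width: -0.004
```

```bash
python3 - <<'E'
from h import *
from rig import robot, imaging
c=imaging.read_camera("side");s=robot.get_state(); print(s["time"],s["ft_force"],edge(s))
x=cv2.resize(c["pixels"][140:200,230:310],None,fx=9,fy=9,interpolation=cv2.INTER_CUBIC)[:,:,::-1].copy()
for p,col in ((proj(c,edge(s)),(0,0,255)),(proj(c,[.5838,-.1111,.0855]),(255,0,255))): cv2.circle(x,tuple(int(v) for v in ((p-[230,140])*9+4)),4,col,1)
cv2.imwrite("pics/s7.png",x)
E
```

```text
9.425 [-0.45690844  0.42531445  0.34582839] [ 0.58332244 -0.11064592  0.08845404]
```

View pics/s7.png

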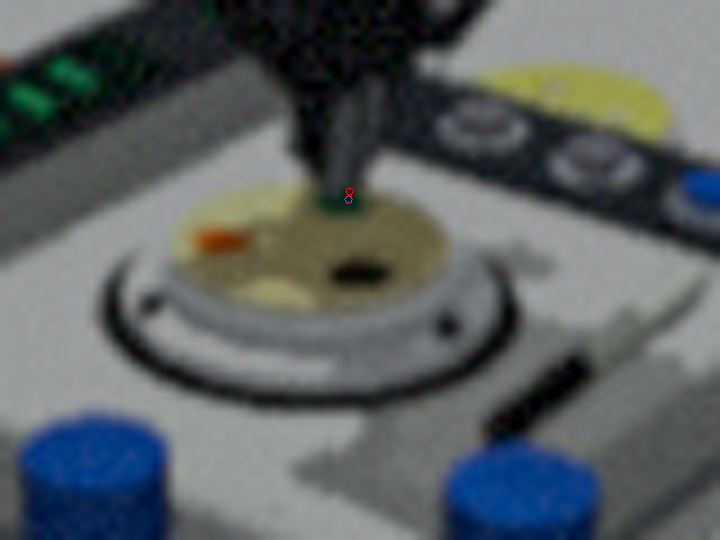

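The tip is over green. Pressing about 6.5 mm from here, as worked for black.

Emit:
send_rows(motion=[[[0,0,0,0.001,0.005,0,0],[0,0,0,0.002,0.009,0,0],[0,0,0,0.0025,0.011,0,0],[0,0,0,0.0025,0.0125,0,0],[0,0,0,0.0025,0.0125,0,0],[0,0,0,0.0025,0.0125,0,0]]])

```text
time: 10.18
tcp_pos: [0.5898, -0.1146, 0.1072]
orientation: [-1.571, 0.211, 2.583]
ft_force: [-1.2, 1.9, 2.9]
width: -0.001
```

```bash
python3 - <<'E'
from h import *
from rig import robot
s=robot.get_state(); print(s["time"],s["ft_force"],edge(s))
E
```

```text
10.175 [-1.19513156  1.93030435  2.94000447] [ 0.58459922 -0.11131065  0.08334656]
```

Emit:
send_rows(motion=[[[0,0,0,0.0003,0.0015,0,0],[0,0,0,0.0006,0.003,0,0],[0,0,0,0.0006,0.003,0,0],[0,0,0,0.0006,0.003,0,0]]])

```text
time: 10.68
tcp_pos: [0.5898, -0.1146, 0.1056]
orientation: [-1.571, 0.211, 2.583]
ft_force: [-2.3, 1.4, 6.6]
width: 0.001
```

Emit:
send_rows(motion=[[[0,0,0,-0.002,-0.01,0,0],[0,0,0,-0.006,-0.03,0,0],[0,0,0,-0.0125,-0.06,0,0],[0,0,0,-0.0125,-0.06,0,0],[0,0,0,-0.0125,-0.06,0,0]]])

```text
time: 11.3
tcp_pos: [0.5895, -0.1146, 0.1363]
orientation: [-1.571, 0.211, 2.583]
ft_force: [1.0, 0.1, 0.5]
width: 0.007
```

```bash
python3 - <<'E'
from h import *
from rig import robot, imaging
c=imaging.read_camera("wrist");s=robot.get_state(); print(s["time"],s["ft_force"],edge(s))
hsv=cv2.cvtColor(c["pixels"],cv2.COLOR_RGB2HSV); H,S,V=[hsv[:,:,i].astype(int) for i in range(3)]
for n,m in {"orange":(H<20)&(S>150)&(V>90),"green":(H>40)&(H<90)&(S>120)}.items():
    for ce,A in blobs(c,m,(60,120,400,384),100): print(n,ce,A,ray(c,*ce,.0855).round(4))
print(planE(s,[.6053,-.0735,.11]),planE(s,[.6053,-.0735,.089]))
cv2.imwrite("pics/w8.png",c["pixels"][:,:,::-1])
E
```

```text
11.35 [ 0.22146852 -0.13732012 -0.04253255] [ 0.58396479 -0.11126554  0.1120663 ]
orange (np.float64(179.86), np.float64(268.67)) 749 [ 0.605  -0.0734  0.0855]
[-0.      0.     -0.0002  0.0046  0.0032 -0.0867] [-0.      0.     -0.0002  0.0134  0.0443 -0.0867]
```

View pics/w8.png

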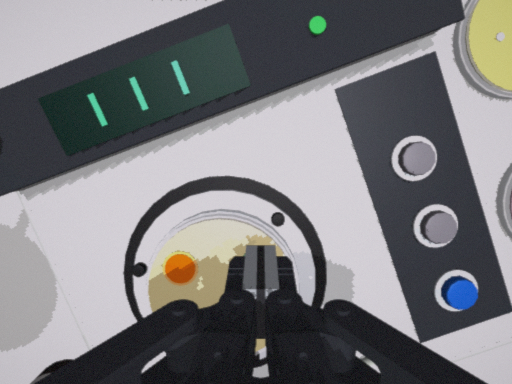

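Orange, at (180,269), is still at (0.605, -0.0734), so the dish is unmoved. Now orange.

Emit:
send_rows(motion=[[[0,0,0,0.002,0.0,-0.045,0],[0,0,0,0.0045,0.003,-0.087,0],[0,0,0,0.0045,0.003,-0.087,0],[0,0,0,0.009,0.025,-0.087,0],[0,0,0,0.0135,0.044,-0.087,0],[0,0,0,0.0135,0.044,-0.087,0]]])

```text
time: 12.1
tcp_pos: [0.6093, -0.077, 0.1113]
orientation: [-1.569, 0.207, 2.583]
ft_force: [-0.9, -0.5, -1.3]
width: -0.0
```

```bash
python3 - <<'E'
from h import *
from rig import robot, imaging
c=imaging.read_camera("side");s=robot.get_state(); print(s["time"],s["ft_force"],edge(s))
x=cv2.resize(c["pixels"][140:200,230:310],None,fx=9,fy=9,interpolation=cv2.INTER_CUBIC)[:,:,::-1].copy()
for p,col in ((proj(c,edge(s)),(0,0,255)),(proj(c,[.605,-.0734,.0855]),(255,0,255))): cv2.circle(x,tuple(int(v) for v in ((p-[230,140])*9+4)),4,col,1)
cv2.imwrite("pics/s9.png",x)
E
```

```text
12.15 [-0.36809304  0.21506422  0.0501474 ] [ 0.60468846 -0.07369096  0.08825173]
```

View pics/s9.png

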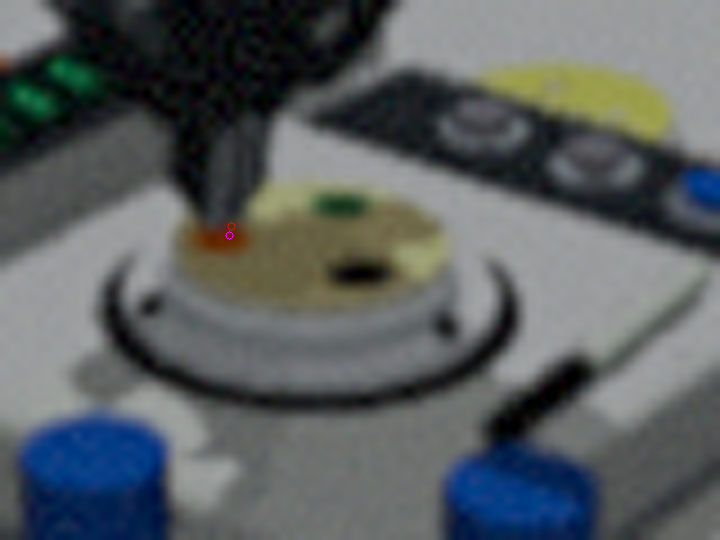

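The tip is over orange. Pressing the same way.

Emit:
send_rows(motion=[[[0,0,0,0.001,0.005,0,0],[0,0,0,0.002,0.009,0,0],[0,0,0,0.0025,0.011,0,0],[0,0,0,0.003,0.013,0,0],[0,0,0,0.003,0.013,0,0],[0,0,0,0.003,0.013,0,0]]])

```text
time: 12.9
tcp_pos: [0.6111, -0.0767, 0.1068]
orientation: [-1.571, 0.211, 2.583]
ft_force: [-0.4, -1.1, 4.0]
width: 0.002
```

Emit:
send_rows(motion=[[[0,0,0,0.0003,0.0015,0,0],[0,0,0,0.0005,0.0025,0,0],[0,0,0,0.0005,0.0025,0,0],[0,0,0,0.0005,0.0025,0,0]]])

```text
time: 13.4
tcp_pos: [0.6111, -0.0767, 0.1055]
orientation: [-1.571, 0.211, 2.583]
ft_force: [-1.6, -1.3, 5.3]
width: -0.001
```

```bash
python3 - <<'E'
from h import *
from rig import robot
s=robot.get_state(); print(s["time"],s["ft_force"],edge(s))
E
```

```text
13.4 [-1.60021307 -1.2543849   5.27492239] [ 0.60593461 -0.07346015  0.08171627]
```

Emit:
send_rows(motion=[[[0,0,0,-0.002,-0.01,0,0],[0,0,0,-0.006,-0.03,0,0],[0,0,0,-0.0125,-0.06,0,0],[0,0,0,-0.034,-0.16,0,0],[0,0,0,-0.05,-0.24,0,0],[0,0,0,-0.05,-0.24,0,0],[0,0,0,-0.05,-0.24,0,0]]])

```text
time: 14.28
tcp_pos: [0.6097, -0.076, 0.228]
orientation: [-1.571, 0.21, 2.583]
ft_force: [0.7, -0.2, 0.2]
width: -0.0
```

```bash
python3 - <<'E'
from h import *
from rig import robot, imaging
s=robot.get_state(); print(s["time"],s["ft_force"],edge(s)); R=Ro.from_euler("xyz",s["orientation"]).as_matrix()
print(R.T@np.array([-.12,0,0])/.5)
c=imaging.read_camera("side"); cv2.imwrite("pics/s10.png",c["pixels"][:,:,::-1])
E
```

```text
14.275 [ 0.66498794 -0.22928244  0.15397038] [ 0.60450986 -0.07276338  0.20420503]
[ 0.19904635 -0.04251425  0.12717347]
```

View pics/s10.png

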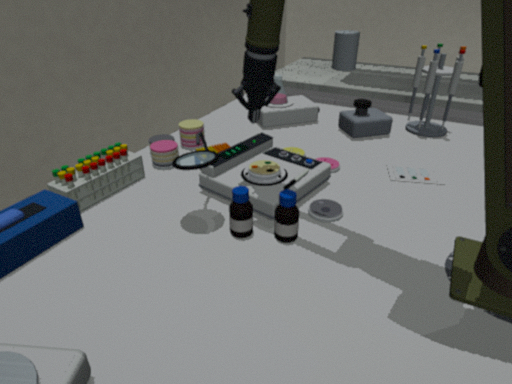

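The side view shows everything in place and the fingers clear. I'll back off for one last wrist look and compare the other objects with the start pictures.

Emit:
send_rows(motion=[[[0,0,0,0.1,-0.02,0.03,0],[0,0,0,0.15,-0.03,0.06,0],[0,0,0,0.15,-0.03,0.06,0],[0,0,0,0.15,-0.03,0.06,0]]])

```text
time: 14.82
tcp_pos: [0.5301, -0.0612, 0.2262]
orientation: [-1.571, 0.21, 2.583]
ft_force: [0.5, 0.1, -0.1]
width: -0.0
```

```bash
python3 - <<'E'
from h import *
from rig import robot, imaging
s=robot.get_state(); print(s["time"],s["ft_force"],s["tcp_pos"])
c=imaging.read_camera("wrist"); cv2.imwrite("pics/w11.png",c["pixels"][:,:,::-1])
hsv=cv2.cvtColor(c["pixels"],cv2.COLOR_RGB2HSV); H,S,V=[hsv[:,:,i].astype(int) for i in range(3)]
for n,m in {"orange":(H<20)&(S>150)&(V>90),"green":(H>40)&(H<90)&(S>120),"black":V<50,"blue":(H>100)&(H<130)&(S>150)}.items():
    for ce,A in blobs(c,m,(0,0,512,384),100): print(n,ce,A,ray(c,*ce,.072 if n=="blue" else .0855).round(4))
c=imaging.read_camera("side"); c0=pickle.load(open("side0.pkl","rb"))
d=cv2.absdiff(c["pixels"],c0["pixels"]).max(2); d=cv2.GaussianBlur(d,(5,5),0)
print(blobs(c,d>30,(140,120,420,250),6))
c=imaging.read_camera("top"); cv2.imwrite("pics/t11.png",c["pixels"][:,:,::-1])
E
```

```text
14.825 [ 0.49084332  0.09224757 -0.10733851] [ 0.53007072 -0.06120141  0.22622681]
orange (np.float64(220.67), np.float64(133.89)) 350 [ 0.6054 -0.0734  0.0855]
green (np.float64(275.24), np.float64(131.63)) 304 [ 0.584  -0.111   0.0855]
black (np.float64(43.2), np.float64(16.64)) 1121 [ 0.7511 -0.0064  0.0855]
black (np.float64(137.31), np.float64(11.65)) 171 [ 0.7161 -0.0692  0.0855]
black (np.float64(206.85), np.float64(24.2)) 361 [ 0.6805 -0.1092  0.0855]
black (np.float64(197.45), np.float64(38.15)) 414 [ 0.6758 -0.0975  0.0855]
black (np.float64(93.3), np.float64(44.32)) 250 [ 0.7144 -0.0271  0.0855]
black (np.float64(228.78), np.float64(181.09)) 1242 [ 0.5703 -0.0586  0.0855]
black (np.float64(250.42), np.float64(184.31)) 330 [ 0.5589 -0.072   0.0855]
black (np.float64(260.24), np.float64(342.01)) 27163 [ 0.4401 -0.0072  0.0855]
black (np.float64(137.09), np.float64(253.9)) 266 [0.5596 0.0381 0.0855]
black (np.float64(105.1), np.float64(279.95)) 2276 [0.5553 0.0734 0.0855]
blue (np.float64(420.82), np.float64(160.49)) 414 [ 0.4993 -0.203   0.072 ]
blue (np.float64(71.41), np.float64(307.58)) 2658 [0.5491 0.1213 0.072 ]
[((np.float64(279.64), np.float64(124.62)), 122), ((np.float64(414.77), np.float64(164.77)), 218), ((np.float64(281.59), np.float64(190.36)), 262), ((np.float64(326.86), np.float64(233.4)), 1090), ((np.float64(417.58), np.float64(239.47)), 79)]
```

View pics/w11.png

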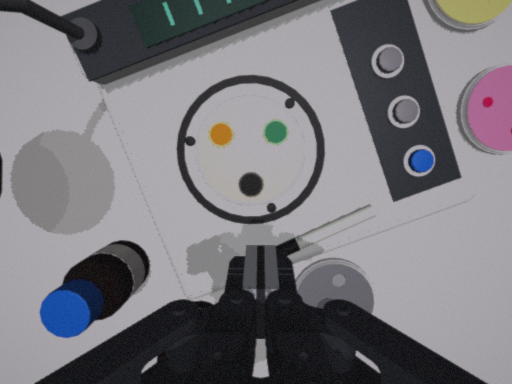

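The dish and colonies are within 0.3 mm of where they were, all keys are up, and the arm is clear. The side-view differences look like arm shadows. Handing in.

```bash
python3 - <<'E'
from rig import job
print(job.close_job())
E
```

```text
the job is handed in; nothing more can be done
None
```

I pressed the blue zero key down onto its stop (about 14 N) and let it come up. Then I touched the black, green and orange colonies in that order with a tilted edge of the shut fingertips. The job was handed in at about 15 s of the 48 s allowed, and `close_job` gives no verdict.

- **Touches:** the last force readings at black, green and orange were about 4.7, 6.6 and 5.3 N. With the spring figures given, that is roughly a 2–3 mm dip each. The fingers were lifted about 30 mm clear between touches.
- **Dish and keys:** in the last wrist picture the three colonies were within 0.3 mm of their earlier positions. All three keys looked up.
- **Other objects:** the pen, dishes and bottles looked unmoved in the pictures. A side-view comparison with the start did show some changed patches. I took these to be arm shadows and did not measure each object.
- **Not checked directly:** stage dip and key travel can't be read from the state, so the dips are inferred from force and tip height. The force readings vary by about 1 N. At each touch the tip read about 1 mm lower than the force implied.

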